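# Re-rack a row of lens barrels in reverse order

## Task

Move the four lens barrels from the wooden rack to the white rack in reverse order: seen from the robot, the lens now at the left end of the wooden row must finish at the right end of the white row, and so on, one lens centred in each bay. Keep every lens upright, set it down rather than dropping it, and leave the tape roll, loupe, stamp and brush where they are.

Things in the scene. Friction and masses are not known exactly. Their poses are not given: they have to be found in the camera images.
- wood_rack: brown wooden rack, where the lenses start, a tag before each bay: fixed plate 98 (x) x 288 (y) x 6 mm with 4 bays in a row, each with a grey round; bay centres at x 0, y +105, +35, -35, -105 mm, floor z 6 mm. 4 mm strips across the row, x -34 to +38, at y +-140, +-70, 0, tops at z 15.5 mm. Origin: underside, below mid-row (plate x -58 to +40); x away from the robot, y left, yaw within 0.15 rad.
- white_rack: white rack, empty at the start, where the lenses go: fixed plate 98 (x) x 288 (y) x 6 mm with 4 bays in a row, each with a grey round; bay centres at x 0, y +105, +35, -35, -105 mm, floor z 6 mm. 4 mm strips across the row, x -34 to +38, at y +-140, +-70, 0, tops at z 15.5 mm. Origin: underside, below mid-row (plate x -58 to +40); x away from the robot, y left, yaw within 0.15 rad.
- red_lens: black round lens barrel standing upright with a red ring on its top rim; 52 mm across, 36.5 mm high with the ring (barrel 34 mm), about 60 g, loose; origin at the centre of its underside, z up. Grip across the barrel from above, fingers in front and behind; starts in a bay of the wooden rack, lenses 70 mm apart.
- yellow_lens: black round lens barrel standing upright with a yellow ring on its top rim; 52 mm across, 36.5 mm high with the ring (barrel 34 mm), about 60 g, loose; origin at the centre of its underside, z up. Grip across the barrel from above, fingers in front and behind; starts in a bay of the wooden rack, lenses 70 mm apart.
- green_lens: black round lens barrel standing upright with a green ring on its top rim; 52 mm across, 36.5 mm high with the ring (barrel 34 mm), about 60 g, loose; origin at the centre of its underside, z up. Grip across the barrel from above, fingers in front and behind; starts in a bay of the wooden rack, lenses 70 mm apart.
- blue_lens: black round lens barrel standing upright with a blue ring on its top rim; 52 mm across, 36.5 mm high with the ring (barrel 34 mm), about 60 g, loose; origin at the centre of its underside, z up. Grip across the barrel from above, fingers in front and behind; starts in a bay of the wooden rack, lenses 70 mm apart.
- red_tag: flat red tag 12 x 34 x 3 mm fixed on the wooden rack (its top 9 mm above the bench) in front of the bay in which the red lens starts, so it still shows the old order afterwards; origin at the centre of its underside, 48 mm nearer the robot (rack x) than the bay's centre.
- yellow_tag: flat yellow tag 12 x 34 x 3 mm fixed on the wooden rack (its top 9 mm above the bench) in front of the bay in which the yellow lens starts, so it still shows the old order afterwards; origin at the centre of its underside, 48 mm nearer the robot (rack x) than the bay's centre.
- green_tag: flat green tag 12 x 34 x 3 mm fixed on the wooden rack (its top 9 mm above the bench) in front of the bay in which the green lens starts, so it still shows the old order afterwards; origin at the centre of its underside, 48 mm nearer the robot (rack x) than the bay's centre.
- blue_tag: flat blue tag 12 x 34 x 3 mm fixed on the wooden rack (its top 9 mm above the bench) in front of the bay in which the blue lens starts, so it still shows the old order afterwards; origin at the centre of its underside, 48 mm nearer the robot (rack x) than the bay's centre.
- tape_roll: cream tape roll 68 mm across, 18 mm high, standing behind the racks; origin at the centre of its underside. Leave alone.
- loupe: black loupe 36 mm across, 36 mm high, standing behind the racks; origin at the centre of its underside. Leave alone.
- stamp: hand stamp with a brown wooden grip, 26 x 44 x 62 mm high, standing behind the racks; origin at the centre of its underside. Leave alone.
- brush: flat lens brush with wooden handle, 20 x 138 x 8 mm, lying along y near the front edge; origin at the centre of its underside. Leave alone.

How it is judged:
By the outcome, as a careful person would: the job done as asked, in the order asked, and still so for the second after the job is handed in, with the robot touching nothing.
It also fails if it takes over 86 s, if anything falls off the work surface, if the arm or the gripper's body presses on something with over 40 N, if the wrist force passes 120 N, or if a joint passes its speed limit or range.

## Robot

A 6-joint arm with a two-finger parallel gripper is mounted at the origin on a cart in front of the work surface, level with it; the furniture and walls round the work are solid. World frame = base frame: x ahead of the robot, y to its left, z up, the work surface at z = 0. Lengths are in m, angles in rad, forces in N, time in s.
With the tool pointing down it reaches from about 0.35 to 0.85 m from the base axis. Payload 8.1 kg.
Tool frame: the origin (TCP) lies on the mounting face of the last link; the fingertips stand 186 mm ahead of it and the grasp point (between the pads) lies 167 mm ahead of it; z points along the fingers, y is the line along which they close (so a half turn about z gives the same grasp; the last joint's range is limited). The gripper opens to 93 mm and grips with 3 to 60 N. Pads are 15 mm wide; open, the fingers measure 128 mm over their backs; the gripper's body (75 mm by 188 mm) begins 65 mm behind the grasp point.
Start: joints at [-1.282, 0.13, 1.488, -0, 1.523, -0.085], TCP at [0.219, -0.559, 0.405] pointing down, gripper open.
Joint ranges: [-2.96, 2.96], [-0.89, 2.26], [0.02, 2.5], [-1.34, 4.48], [0, 2.73], [-2.66, 2.66]. Speed limits (rad/s): [2.39, 2.39, 2.79, 3.14, 3.14, 3.14].

## Interface

Orientations are given as a rotation vector (axis times angle).
In Python, from plant import * gives the robot as it stands. The module is installed in compiled form; this text tells all that it offers.
- The arm moves only by the tool arm_command, never from a script. Its argument "increments" is a list of rows, each a list of 6 numbers: the shift along the tool's x, y, z in units of 0.2 m (1.0 is 0.2 m), then the turn, a rotation vector about the tool's x, y, z in units of pi rad (1.0 is pi rad). A call has exactly 5 rows; each row is the pose to reach, as a shift and turn from the pose commanded when the call began, along the tool's axes at that moment, turning the shorter way round; what a row does not reach only later rows make up. A row lasts 1/8 s, in which the tool goes at most 62.5 mm and 10.7 degrees, less where a joint would pass 70% of its speed; a pose out of reach is approached as far as the arm can. A call with a number of a shift or a turn outside -1 to 1 is refused whole. A call with a gripper value outside its range is refused whole. "fingers" is the closure, from -1 (fully open) to 1 (shut), set as the call begins (left out, the last holds). The fingers move at their own pace and stop on an object; "force" is the grip in N (left out, the last holds). Time passes only in rows, so rows that repeat a pose let the fingers close, or fill a call up. It gives the time, the measured TCP pose, the force, the opening and the grip force at its end, in the units of the state.
- read_state(): the state, without advancing time (a new reading comes with each control period).
- read_camera(name): name is "scene" or "top" or "wrist"; returns a dict with "image" (400x640x3 uint8, red, green, blue), "fx", "fy", "cx", "cy" (pixels), "T" (4x4, takes a point from camera to world coordinates). Camera axes: x right, y down, z forward; pixel columns grow to the right and rows downward; lengths in m; the calibration is good to about 2 mm. A picture is of the moment at which its call begins. There is no depth.
- close_job(): hands the job in; it is judged then, once.
The state is a dict: "t": time; "q": joint angles; "dq": joint speeds; "joint_torque": joint torques, N m; "tool_pos": TCP position; "orientation": TCP orientation; "force": force on the tool from outside, world axes, zero at the start; "wrist_torque": the same for the moment, N m; "opening": finger opening in m; "gripper_force": force on a finger pad.
Only numpy, scipy, OpenCV 4.12 (cv2) and the standard library are available. Lean on these libraries where they do the work, as an engineer would, in place of code of your own. Each camera call takes 0.05 s, during which the arm holds its last target. There are 200 camera calls.

## Working session

There is one attempt and no reset: what is moved stays moved. The work goes in short steps, Python scripts to look and compute and a tool call to move; the robot and the scene stay as the last step left them, time stands still between calls to the robot, and variables do not carry over. Pictures are saved under pics/ and viewed, at most 14 in all, crops included, and the job is handed in when it is done.

Besides the shell and the picture viewer there is one more tool, called by a JSON object that holds its "fn" and its "kwargs", one argument or row to a line. arm_command: Moves the arm, as the interface text tells. Shifts and turns lie within -1 to 1; 1 stands for 0.2 m of shift or pi rad of turn. Its arguments: {"type":"object","properties":{"increments":{"type":"array","items":{"type":"array","items":{"type":"number","minimum":-1,"maximum":1}}},"fingers":{"type":"number"},"force":{"type":"number"}},"required":["increments"]}

```bash
mkdir -p pics; python3 - <<'E'
from plant import *
import cv2,numpy as np
s=read_state();print(s['t'],s['tool_pos'],s['orientation'],s['opening'])
for n in("top","scene"):
    c=read_camera(n);cv2.imwrite(f"pics/{n}0.png",c["image"][:,:,::-1]);print(n,c["fx"],c["fy"],c["cx"],c["cy"],np.round(c["T"],4).tolist())
E
```

```text
0.0 [ 0.21903171 -0.55835059  0.40373515] [-3.08518091e+00 -5.83346584e-01  3.06441877e-04] 0.09298835925040089
top 388.58799356096074 388.58799356096074 321.95377275131534 197.46768694989584 [[-0.0168, -0.9796, 0.2005, 0.3533], [-0.9998, 0.0177, 0.0023, -0.1542], [-0.0058, -0.2004, -0.9797, 0.8613], [0.0, 0.0, 0.0, 1.0]]
scene 519.635651612456 519.635651612456 320.23832772354814 199.06922933034983 [[-0.8837, -0.2123, 0.4173, 0.0383], [-0.4677, 0.3606, -0.807, 0.7884], [0.0208, -0.9083, -0.4179, 0.5565], [0.0, 0.0, 0.0, 1.0]]
```

View pics/top0.png

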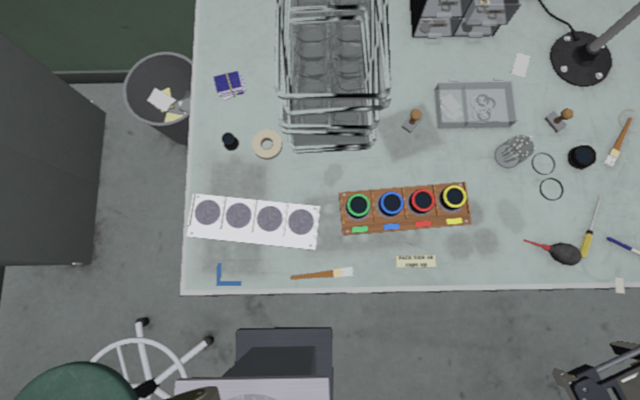

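View pics/scene0.png

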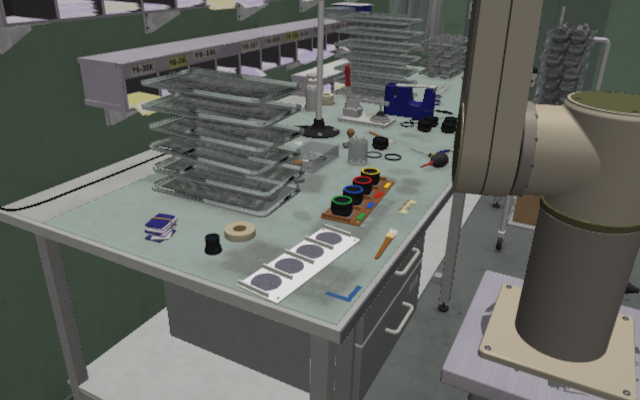

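The top view shows the white rack at about (188–320, 195–250) and the wooden rack at (340–470, 182–235). The wooden order from left to right is green, blue, red, yellow, so the white order must be yellow, red, blue, green. A wire tray stack stands behind them at (285–390, 0–150).

```bash
cat > h.py <<'E'
from plant import *
import cv2,numpy as np
from scipy.spatial.transform import Rotation as R
def ray(c,u,v,z):
    d=c["T"][:3,:3]@np.array([(u-c["cx"])/c["fx"],(v-c["cy"])/c["fy"],1]);o=c["T"][:3,3]
    return o+d*(z-o[2])/d[2]
H={'red':[(0,6),(174,180)],'yellow':[(24,34)],'green':[(50,80)],'blue':[(102,120)]}
def blobs(c,col,smin=120,vmin=90,amin=25):
    h=cv2.cvtColor(c["image"],cv2.COLOR_RGB2HSV);m=0
    for a,b in H[col]: m=m|cv2.inRange(h,(a,smin,vmin),(b,255,255))
    n,l,s,_=cv2.connectedComponentsWithStats(m)
    out=[]
    for i in range(1,n):
        if s[i,4]>=amin:
            p=cv2.findContours((l==i).astype(np.uint8),cv2.RETR_EXTERNAL,cv2.CHAIN_APPROX_NONE)[0][0]
            e=cv2.fitEllipse(p) if len(p)>5 else None
            out.append((s[i,:5].tolist(),e))
    return out
E
python3 - <<'E'
from h import *
c=read_camera("top");c["T"]=np.array(c["T"])
for col in H:
    for s,e in blobs(c,col):
        x,y=s[0]+s[2]/2-.5,s[1]+s[3]/2-.5
        if 330<x<480 and 170<y<240:
            ring=s[3]>14
            print(col,s,'ell',np.round(e[0],1),np.round(e[1],1),np.round(ray(c,*(e[0]),.0365 if ring else .009),4))
im=c["image"]; hsv=cv2.cvtColor(im,cv2.COLOR_RGB2HSV)
m=cv2.inRange(hsv,(0,0,50),(180,60,170)); m[:190]=0;m[255:]=0;m[:,:188]=0;m[:,322:]=0
m=cv2.morphologyEx(m,cv2.MORPH_OPEN,np.ones((5,5)))
for p in cv2.findContours(m,cv2.RETR_EXTERNAL,cv2.CHAIN_APPROX_NONE)[0]:
    if len(p)>40:
        e=cv2.fitEllipse(p);print('round',np.round(e[0],1),np.round(e[1],1),np.round(ray(c,*e[0],.006),4))
for u,v in((290,150),(383,150),(412,125),(267,145)): print(u,v,np.round(ray(c,u,v,0.0),3),np.round(ray(c,u,v,0.2),3))
E
```

```text
red [411, 189, 24, 23, 232] ell [422.6 199.8] [22.  23.4] [ 0.513  -0.3695  0.0365]
red [415, 221, 16, 6, 91] ell [422.1 223.4] [ 5.5 18.3] [ 0.4653 -0.372   0.009 ]
yellow [443, 185, 24, 23, 237] ell [454.3 196. ] [21.7 23.7] [ 0.5201 -0.4387  0.0365]
yellow [446, 217, 17, 8, 94] ell [453.7 220.6] [ 6.3 18.4] [ 0.4703 -0.4421  0.009 ]
green [347, 195, 22, 22, 164] ell [357.7 205.2] [20.8 21.5] [ 0.5036 -0.229   0.0365]
blue [380, 192, 24, 23, 212] ell [391.2 202.6] [21.6 22.6] [ 0.508  -0.3014  0.0365]
blue [384, 224, 15, 6, 72] ell [390.8 226.2] [ 4.7 16.7] [ 0.4604 -0.3028  0.009 ]
round [310.  245.9] [18.4 25.2] [ 0.4206 -0.1242  0.006 ]
round [220.2 247.2] [ 14.8 103.4] [0.4211 0.0727 0.006 ]
round [300.5 221.5] [23.9 23.9] [ 0.4748 -0.1037  0.006 ]
round [269.4 218.2] [23.5 24.5] [ 0.4834 -0.0345  0.006 ]
round [238.1 215.1] [23.6 24.6] [0.4916 0.0353 0.006 ]
round [207.1 211.9] [23.2 24.9] [0.5    0.1049 0.006 ]
round [311.6 198. ] [14.2 23.7] [ 0.5275 -0.129   0.006 ]
round [254.3 194.1] [ 8.5 89.9] [0.5388 0.     0.006 ]
290 150 [ 0.643 -0.08   0.   ] [ 0.576 -0.097  0.2  ]
383 150 [ 0.639 -0.296  0.   ] [ 0.573 -0.263  0.2  ]
412 125 [ 0.699 -0.367  0.   ] [ 0.619 -0.317  0.2  ]
267 145 [ 0.657 -0.026  0.   ] [ 0.586 -0.056  0.2  ]
```

```bash
cat >> h.py <<'E'
W=(np.array([.5103,-.3334]),.075); V=(np.array([.4875,.0005]),-.120)
def bay(r,y): c,a=r; return c+y*np.array([-np.sin(a),np.cos(a)])
def Rt(yaw):  # tool y along rack x, z down
    c,s=np.cos(yaw),np.sin(yaw); return np.array([[-s,c,0],[c,s,0],[0,0,-1.]])
def pose():
    s=read_state();return np.array(s['tool_pos']),R.from_rotvec(s['orientation']).as_matrix(),s
def inc(xy,gz,yaw,frm=None):
    p,M=frm if frm else pose()[:2]
    t=np.array([*xy,gz+.167]);d=M.T@(t-p)/.2;r=R.from_matrix(M.T@Rt(yaw)).as_rotvec()/np.pi
    return np.round(np.r_[d,r],4).tolist()
E
python3 - <<'E'
from h import *
for y in(105,35,-35,-105):print(bay(W,y/1e3),bay(V,y/1e3))
print(inc(bay(W,-.105),.12,.075))
E
```

```text
[ 0.50243238 -0.22869517] [0.50006978 0.10474491]
[ 0.50767746 -0.29849839] [0.49168993 0.0352483 ]
[ 0.51292254 -0.36830161] [ 0.48331007 -0.0342483 ]
[ 0.51816762 -0.43810483] [ 0.47493022 -0.10374491]
[1.6119, -0.013, 0.5849, -0.0004, -0.0003, -0.4049]
```

{"fn": "arm_command", "kwargs": {
  "increments": [
    [0.2,0,0.06,0,0,-0.05],
    [0.4,0,0.12,0,0,-0.1],
    [0.6,0,0.18,0,0,-0.15],
    [0.8,0,0.24,0,0,-0.2],
    [1.0,0,0.3,0,0,-0.25]
  ],
  "fingers": -0.5,
  "force": 15
}}

```text
t: 0.78
tool_pos: [0.4064, -0.4848, 0.344]
orientation: [-2.624, -1.727, 0.0]
force: [0.2, -0.1, -0.3]
opening: 0.0696
gripper_force: 0.0
```

```bash
python3 - <<'E'
from h import *
print(inc(bay(W,-.105),.12,.075),pose()[0])
E
```

```text
[0.4356, 0.4211, 0.2849, -0.0001, -0.0001, -0.1532] [ 0.40638504 -0.48484933  0.34399003]
```

{"fn": "arm_command", "kwargs": {
  "increments": [
    [0.15,0.14,0.09,0,0,-0.05],
    [0.3,0.28,0.18,0,0,-0.1],
    [0.435,0.421,0.285,0,0,-0.153],
    [0.435,0.421,0.285,0,0,-0.153],
    [0.435,0.421,0.285,0,0,-0.153]
  ]
}}

```text
t: 1.4
tool_pos: [0.5169, -0.4396, 0.2876]
orientation: [-2.145, -2.295, 0.001]
force: [-0.4, 0.2, 0.8]
opening: 0.0697
gripper_force: 0.0
```

```bash
python3 - <<'E'
from h import *
print(pose()[0],inc(bay(W,-.105),.031,.075))
c=read_camera("wrist");cv2.imwrite("pics/w1.png",c["image"][:,:,::-1]);c["T"]=np.array(c["T"]);print(c["fx"],np.round(c["T"],3).tolist())
for col in H:
    for s,e in blobs(c,col,amin=200):
        if e: print(col,s,np.round(e[0],1),np.round(e[1],1),np.round(ray(c,*e[0],.0425),4))
E
```

```text
[ 0.51693646 -0.43961509  0.28759911] [0.007, 0.007, 0.448, -0.0002, -0.0001, -0.0024]
324.46989317939654 [[0.998, 0.065, 0.018, 0.513], [0.067, -0.96, -0.27, -0.366], [-0.0, 0.271, -0.963, 0.267], [0.0, 0.0, 0.0, 1.0]]
red [283, 82, 72, 75, 1600] [318.8 119.1] [71.2 73.5] [ 0.5139 -0.3708  0.0425]
red [249, 98, 18, 45, 700] [257.6 119.9] [16.4 57.3] [ 0.4729 -0.3741  0.0425]
yellow [289, 185, 67, 64, 1269] [321.9 216.5] [62.4 65.6] [ 0.5208 -0.4392  0.0425]
yellow [254, 188, 16, 39, 555] [261.7 206.8] [14.9 49.1] [ 0.4769 -0.4348  0.0425]
blue [244, 0, 19, 46, 756] [252.9  22. ] [17.4 58.5] [ 0.469  -0.3152  0.0425]
blue [280, 0, 79, 51, 1110] [319.3  10.3] [72.1 74.1] [ 0.5097 -0.306   0.0425]
```

View pics/w1.png

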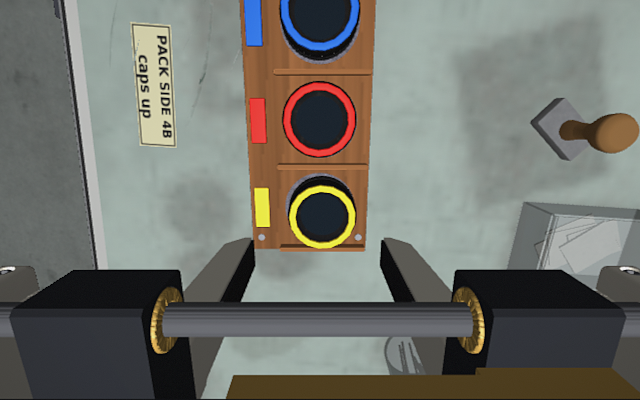

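The wrist view shows yellow at (322,216), red at (319,119) and blue at the top edge. The fingers straddle the row, and the result agrees with the top view to about 2 mm. I'll descend on the yellow lens.

{"fn": "arm_command", "kwargs": {
  "increments": [
    [0.009,0.013,0.12,0,0,-0.002],
    [0.009,0.013,0.25,0,0,-0.002],
    [0.009,0.013,0.37,0,0,-0.002],
    [0.009,0.013,0.448,0,0,-0.002],
    [0.009,0.013,0.448,0,0,-0.002]
  ]
}}

```text
t: 2.08
tool_pos: [0.5188, -0.4378, 0.1973]
orientation: [-2.137, -2.301, 0.0]
force: [-0.3, 1.2, 0.5]
opening: 0.0697
gripper_force: 0.0
```

{"fn": "arm_command", "kwargs": {
  "increments": [
    [0,0,0,0,0,0],
    [0,0,0,0,0,0],
    [0,0,0,0,0,0],
    [0,0,0,0,0,0],
    [0,0,0,0,0,0]
  ],
  "fingers": 1
}}

```text
t: 2.7
tool_pos: [0.5202, -0.4379, 0.1996]
orientation: [2.135, 2.302, -0.0]
force: [-0.3, -0.1, 5.6]
opening: 0.0517
gripper_force: 15.0
```

```bash
python3 - <<'E'
from h import *
p,M,s=pose();print(p,s['force'],s['opening'],s['gripper_force'],s['t'])
c=read_camera("wrist")
for s,e in blobs(c,'yellow',amin=200):
    if e: print(s,np.round(e[0],1),np.round(e[1],1),np.round(ray(c,*e[0],.0425),4))
E
```

```text
[ 0.52021791 -0.43794553  0.19962041] [-0.32447323 -0.12035874  5.60139205] 0.051741671964607806 15.002055913209915 2.7
[218, 224, 22, 47, 713] [227.9 242. ] [21.1 48.2] [ 0.4794 -0.4245  0.0425]
[265, 230, 104, 72, 1969] [317.  274.9] [82.7 95.8] [ 0.5209 -0.438   0.0425]
```

{"fn": "arm_command", "kwargs": {
  "increments": [
    [0,0,-0.15,0,0,0],
    [0,0,-0.32,0,0,0],
    [0.12,0,-0.36,0,0,0],
    [0.35,0.01,-0.36,0,0,0.01],
    [0.6,0.02,-0.36,0,0,0.02]
  ]
}}

```text
t: 3.38
tool_pos: [0.5145, -0.3166, 0.2703]
orientation: [2.209, 2.233, 0.0]
force: [-0.2, 0.9, -0.4]
opening: 0.0516
gripper_force: 15.0
```

{"fn": "arm_command", "kwargs": {
  "increments": [
    [0.25,0,0,0,0,0],
    [0.5,0.02,0,0,0,0.01],
    [0.75,0.03,0,0,0,0.02],
    [0.9,0.03,0,0,0,0.03],
    [1.0,0.03,0,0,0,0.04]
  ]
}}

```text
t: 4.0
tool_pos: [0.518, -0.1157, 0.2701]
orientation: [-2.343, -2.093, -0.0]
force: [-0.1, -0.2, -1.5]
opening: 0.052
gripper_force: 15.0
```

```bash
python3 - <<'E'
from h import *
p,M,s=pose();print(p,s['opening'],s['gripper_force'],s['t'])
print(inc(bay(V,.105),.105,-.12))
c=read_camera("wrist");c["T"]=np.array(c["T"]);cv2.imwrite("pics/w2.png",c["image"][:,:,::-1])
E
```

```text
[ 0.51802675 -0.1157179   0.27013566] 0.051971947158894645 14.998807311058044 4.0
[1.0852, -0.2131, -0.0091, -0.0, -0.0001, 0.0023]
```

View pics/w2.png

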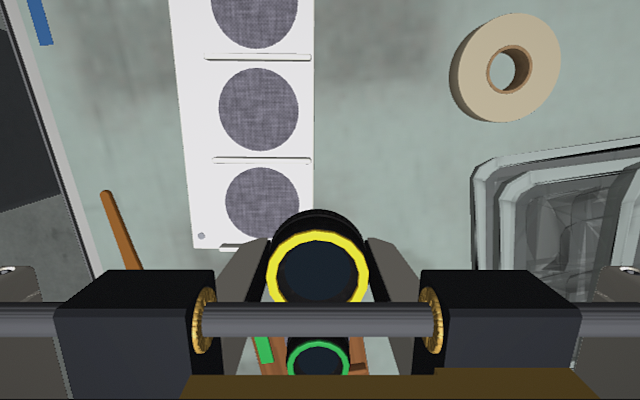

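The yellow lens is held upright with its ring at (317,270). The white rounds show at (259,109) and (262,202), and the trays are well off to the right.

{"fn": "arm_command", "kwargs": {
  "increments": [
    [0.25,-0.05,0,0,0,0],
    [0.5,-0.1,0,0,0,0.002],
    [0.75,-0.15,0,0,0,0.002],
    [0.9,-0.18,0,0,0,0.002],
    [0.98,-0.213,0,0,0,0.002]
  ]
}}

```text
t: 4.68
tool_pos: [0.4978, 0.0833, 0.2702]
orientation: [2.348, 2.087, 0.0]
force: [-0.7, 0.3, -1.1]
opening: 0.0516
gripper_force: 15.0
```

```bash
cat >> h.py <<'E'
def rounds(c,box):
    u0,v0,u1,v1=box;im=c["image"][v0:v1,u0:u1]
    hsv=cv2.cvtColor(im,cv2.COLOR_RGB2HSV)
    m=cv2.inRange(hsv,(0,0,60),(180,70,175));m=cv2.morphologyEx(m,cv2.MORPH_CLOSE,np.ones((5,5)));m=cv2.morphologyEx(m,cv2.MORPH_OPEN,np.ones((9,9)))
    o=[]
    for p in cv2.findContours(m,cv2.RETR_EXTERNAL,cv2.CHAIN_APPROX_NONE)[0]:
        if len(p)>80:
            e=cv2.fitEllipse(p);ctr=np.add(e[0],(u0,v0));o.append((np.round(ctr,1).tolist(),np.round(e[1],1).tolist(),np.round(ray(c,*ctr,.006),4).tolist()))
    return o
E
python3 - <<'E'
from h import *
p,M,s=pose();print(p,s['opening'],s['gripper_force'],s['t'])
print(inc(bay(V,.105),.0325,-.12))
c={"image":cv2.imread("pics/w2.png")[:,:,::-1].copy()}
d=read_camera("wrist");d["T"]=np.array(d["T"]);cv2.imwrite("pics/w3.png",d["image"][:,:,::-1])
for o in rounds(d,(150,0,350,260)):print(o)
for s,e in blobs(d,'yellow',amin=200):print(np.round(e[0],1),np.round(ray(d,*e[0],p[2]-.167-.031+.0425+.000),4))
E
```

```text
[0.49779168 0.08327733 0.27020173] 0.05158116935195645 14.999428689479828 4.675
[0.1079, -0.0013, 0.3535, 0.0, 0.0, 0.0008]
([205.1, 217.7], [98.2, 118.7], [0.41, 0.0868, 0.006])
([317.2, 181.5], [66.5, 72.5], [0.5015, 0.1053, 0.006])
([248.1, 59.4], [142.6, 228.5], [0.464, 0.1967, 0.006])
[317.1 274.7] [0.4988 0.0845 0.1147]
```

View pics/w3.png

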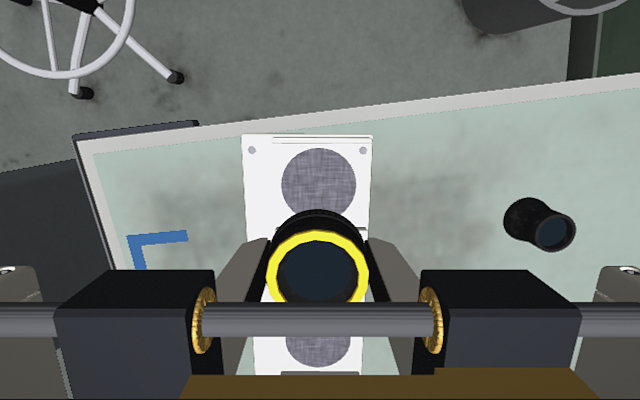

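{"fn": "arm_command", "kwargs": {
  "increments": [
    [0.108,0.001,0,0,0,0.001],
    [0.108,0.001,0.12,0,0,0.001],
    [0.108,0.001,0.24,0,0,0.001],
    [0.108,0.001,0.32,0,0,0.001],
    [0.108,0.001,0.343,0,0,0.001]
  ]
}}

```text
t: 5.35
tool_pos: [0.5004, 0.1028, 0.2004]
orientation: [-2.353, -2.08, 0.003]
force: [-0.2, -0.3, -0.8]
opening: 0.0521
gripper_force: 15.0
```

{"fn": "arm_command", "kwargs": {
  "increments": [
    [0,0,0.003,0,0,0],
    [0,0,0.006,0,0,0],
    [0,0,0.009,0,0,0],
    [0,0,0.012,0,0,0],
    [0,0,0.012,0,0,0]
  ]
}}

```text
t: 5.98
tool_pos: [0.501, 0.1036, 0.1996]
orientation: [2.353, 2.081, 0.001]
force: [0.2, 0.9, 2.1]
opening: 0.0519
gripper_force: 15.0
```

{"fn": "arm_command", "kwargs": {
  "increments": [
    [0,0,0.003,0,0,0],
    [0,0,0.005,0,0,0],
    [0,0,0.005,0,0,0],
    [0,0,0.005,0,0,0],
    [0,0,0.005,0,0,0]
  ]
}}

```text
t: 6.6
tool_pos: [0.5011, 0.1036, 0.1995]
orientation: [2.353, 2.081, 0.001]
force: [-5.7, 0.0, 13.8]
opening: 0.0518
gripper_force: 15.0
```

```bash
python3 - <<'E'
from h import *
print(pose()[0],inc(bay(V,.105),.031,-.12))
E
```

```text
[0.50106385 0.10360252 0.19949525] [0.0051, -0.0056, 0.0075, 0.0001, -0.0, -0.0008]
```

{"fn": "arm_command", "kwargs": {
  "increments": [
    [0,0,0,0,0,0],
    [0,0,0,0,0,0],
    [0,0,-0.05,0,0,0],
    [0,0,-0.2,0,0,0],
    [0,0,-0.36,0,0,0]
  ],
  "fingers": -0.5
}}

```text
t: 7.22
tool_pos: [0.5005, 0.1034, 0.271]
orientation: [-2.353, -2.081, 0.001]
force: [-0.3, -0.0, 0.8]
opening: 0.0699
gripper_force: 0.0
```

{"fn": "arm_command", "kwargs": {
  "increments": [
    [-0.2,0.02,0,0,0,0],
    [-0.45,0.05,0,0,0,0],
    [-0.7,0.08,0,0,0,0],
    [-0.9,0.12,0,0,0,0],
    [-1,0.14,0,0,0,0]
  ]
}}

```text
t: 7.85
tool_pos: [0.5041, -0.1006, 0.2709]
orientation: [2.355, 2.078, 0.0]
force: [0.8, 0.7, 0.9]
opening: 0.0701
gripper_force: 0.0
```

{"fn": "arm_command", "kwargs": {
  "increments": [
    [-0.25,0.03,0,0,0,-0.01],
    [-0.5,0.07,0,0,0,-0.02],
    [-0.75,0.11,0,0,0,-0.04],
    [-0.9,0.14,0,0,0,-0.05],
    [-1,0.16,0,0,0,-0.062]
  ]
}}

```text
t: 8.48
tool_pos: [0.5113, -0.3027, 0.2707]
orientation: [2.14, 2.3, -0.0]
force: [0.9, 1.3, 1.1]
opening: 0.0698
gripper_force: 0.0
```

```bash
python3 - <<'E'
from h import *
print(pose()[0],pose()[2]['t'],inc((.513,-.369),.031,.075))
c=read_camera("top");c["T"]=np.array(c["T"])
for s,e in blobs(c,'yellow'):
    if s[3]>14 and s[0]<330:print(s,np.round(e[0],1),np.round(ray(c,*e[0],.0425),4))
E
```

```text
[ 0.5112534  -0.30266753  0.27072033] 8.475 [-0.3313, -0.0152, 0.3637, 0.0001, 0.0001, -0.001]
[193, 199, 22, 23, 180] [203.6 209.8] [0.4986 0.1015 0.0425]
```

{"fn": "arm_command", "kwargs": {
  "increments": [
    [-0.18,-0.01,0,0,0,0],
    [-0.336,-0.015,0.05,0,0,0],
    [-0.336,-0.015,0.18,0,0,0],
    [-0.336,-0.015,0.3,0,0,0],
    [-0.336,-0.015,0.363,0,0,0]
  ]
}}

```text
t: 9.15
tool_pos: [0.5129, -0.3673, 0.1962]
orientation: [-2.139, -2.298, 0.0]
force: [-0.3, 0.1, -0.2]
opening: 0.0699
gripper_force: 0.0
```

{"fn": "arm_command", "kwargs": {
  "increments": [
    [0,0,0,0,0,0],
    [0,0,0,0,0,0],
    [0,0,0,0,0,0],
    [0,0,0,0,0,0],
    [0,0,0,0,0,0]
  ],
  "fingers": 1
}}

```text
t: 9.78
tool_pos: [0.5138, -0.3684, 0.199]
orientation: [2.138, 2.299, 0.0]
force: [-0.8, 0.3, 5.7]
opening: 0.0515
gripper_force: 15.0
```

{"fn": "arm_command", "kwargs": {
  "increments": [
    [0,0,-0.15,0,0,0],
    [0,0,-0.32,0,0,0],
    [0.12,0,-0.36,0,0,0],
    [0.35,0.01,-0.36,0,0,0.01],
    [0.6,0.02,-0.36,0,0,0.02]
  ]
}}

```text
t: 10.4
tool_pos: [0.5083, -0.2473, 0.2698]
orientation: [2.213, 2.229, 0.0]
force: [0.4, 1.0, -0.1]
opening: 0.0519
gripper_force: 15.0
```

{"fn": "arm_command", "kwargs": {
  "increments": [
    [0.2,0,0,0,0,0],
    [0.4,0,0,0,0,0.01],
    [0.6,0,0,0,0,0.02],
    [0.7,-0.01,0,0,0,0.03],
    [0.74,-0.02,0,0,0,0.04]
  ]
}}

```text
t: 11.02
tool_pos: [0.503, -0.0988, 0.2696]
orientation: [-2.346, -2.089, -0.0]
force: [-1.2, -0.6, -0.4]
opening: 0.0514
gripper_force: 15.0
```

```bash
python3 - <<'E'
from h import *
p,M,s=pose();print(p,s['opening'],s['gripper_force'],s['t'])
print(inc(bay(V,.035),.0325,-.12))
d=read_camera("wrist");d["T"]=np.array(d["T"]);cv2.imwrite("pics/w4.png",d["image"][:,:,::-1])
for o in rounds(d,(170,0,350,260)):print(o)
for col,z in(('yellow',.0425),('red',p[2]-.1995+.0425)):
  for s,e in blobs(d,col,amin=200):print(col,s,np.round(e[0],1),np.round(ray(d,*e[0],z),4))
E
```

```text
[ 0.50301169 -0.09881281  0.26957171] 0.05144552102010191 14.998847544193268 11.025
[0.6592, -0.1337, 0.3504, -0.0, -0.0, 0.0013]
([271.8, 218.8], [46.4, 95.2], [0.4676, -0.1023, 0.006])
([281.6, 130.6], [77.0, 80.1], [0.4851, -0.0358, 0.006])
([342.4, 166.0], [13.3, 424.6], [0.5269, -0.067, 0.006])
([279.3, 31.6], [76.1, 89.0], [0.4931, 0.0292, 0.006])
([188.9, 188.3], [38.7, 394.3], [0.4081, -0.0705, 0.006])
red [266, 233, 103, 69, 1966] [317.  276.8] [ 0.5038 -0.0995  0.1126]
```

View pics/w4.png

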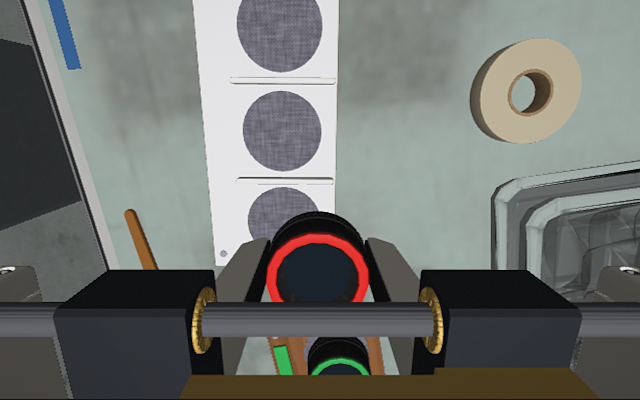

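The red lens is held with its ring at (317,277). The white rounds are at (282,131) and (279,27). I'll move over bay 2 and check the yellow lens from near.

{"fn": "arm_command", "kwargs": {
  "increments": [
    [0.2,-0.04,0,0,0,0],
    [0.4,-0.08,0,0,0,0.001],
    [0.57,-0.12,0,0,0,0.001],
    [0.656,-0.13,0,0,0,0.001],
    [0.656,-0.13,0,0,0,0.001]
  ]
}}

```text
t: 11.7
tool_pos: [0.4928, 0.0335, 0.2696]
orientation: [2.348, 2.087, -0.0]
force: [-0.5, 0.2, -0.8]
opening: 0.0523
gripper_force: 15.0
```

```bash
python3 - <<'E'
from h import *
p,M,s=pose();print(p,s['opening'],s['gripper_force'],s['t'])
print(inc((.4924,.0347),.0325,-.12))
d=read_camera("wrist");d["T"]=np.array(d["T"]);cv2.imwrite("pics/w5.png",d["image"][:,:,::-1])
for col,z in(('yellow',.0425),('red',p[2]-.1995+.0425)):
  for s,e in blobs(d,col,amin=200):print(col,s,np.round(e[0],1),np.round(ray(d,*e[0],z),4))
E
```

```text
[0.49278239 0.03354888 0.26961056] 0.05225185529434149 14.999497532844543 11.7
[0.0056, -0.0027, 0.3506, 0.0001, 0.0001, 0.0008]
yellow [278, 79, 79, 81, 1873] [317.  118.9] [0.5019 0.1024 0.0425]
red [266, 233, 103, 69, 1980] [317.  276.8] [0.4936 0.0328 0.1126]
```

View pics/w5.png

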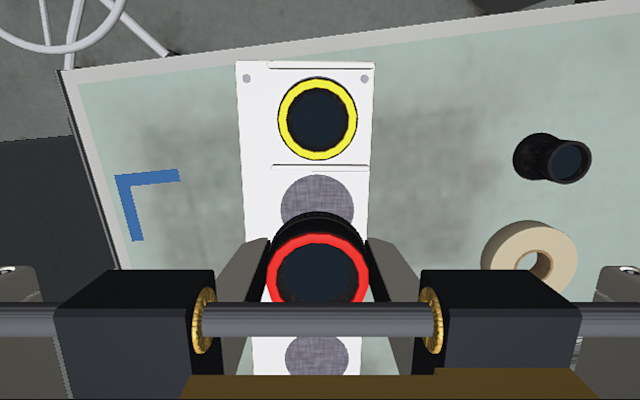

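{"fn": "arm_command", "kwargs": {
  "increments": [
    [0.006,-0.002,0.08,0,0,0],
    [0.006,-0.002,0.19,0,0,0],
    [0.006,-0.002,0.29,0,0,0],
    [0.006,-0.002,0.335,0,0,0],
    [0.006,-0.002,0.345,0,0,0]
  ]
}}

```text
t: 12.38
tool_pos: [0.492, 0.0339, 0.1995]
orientation: [-2.35, -2.083, 0.002]
force: [0.3, 0.2, -1.3]
opening: 0.0515
gripper_force: 15.0
```

{"fn": "arm_command", "kwargs": {
  "increments": [
    [0,0,0.003,0,0,0],
    [0,0,0.006,0,0,0],
    [0,0,0.009,0,0,0],
    [0,0,0.012,0,0,0],
    [0,0,0.012,0,0,0]
  ]
}}

```text
t: 13.0
tool_pos: [0.4927, 0.0345, 0.1989]
orientation: [2.349, 2.085, 0.001]
force: [-2.4, 0.8, 4.7]
opening: 0.0515
gripper_force: 15.0
```

{"fn": "arm_command", "kwargs": {
  "increments": [
    [0,0,0,0,0,0],
    [0,0,0,0,0,0],
    [0,0,-0.05,0,0,0],
    [0,0,-0.2,0,0,0],
    [0,0,-0.36,0,0,0]
  ],
  "fingers": -0.5
}}

```text
t: 13.62
tool_pos: [0.4922, 0.0344, 0.2712]
orientation: [-2.35, -2.085, 0.001]
force: [0.4, 0.5, 0.5]
opening: 0.0698
gripper_force: 0.0
```

{"fn": "arm_command", "kwargs": {
  "increments": [
    [-0.2,0.03,0,0,0,0],
    [-0.45,0.07,0,0,0,0],
    [-0.7,0.11,0,0,0,0],
    [-0.9,0.15,0,0,0,0],
    [-1,0.17,0,0,0,0]
  ]
}}

```text
t: 14.25
tool_pos: [0.5023, -0.1702, 0.2709]
orientation: [2.351, 2.082, 0.0]
force: [0.9, 0.0, -0.7]
opening: 0.0696
gripper_force: 0.0
```

{"fn": "arm_command", "kwargs": {
  "increments": [
    [-0.15,0.03,0,0,0,-0.02],
    [-0.3,0.06,0,0,0,-0.04],
    [-0.45,0.08,0,0,0,-0.062],
    [-0.58,0.1,0,0,0,-0.062],
    [-0.65,0.11,0,0,0,-0.062]
  ]
}}

```text
t: 14.88
tool_pos: [0.5088, -0.3005, 0.2704]
orientation: [2.137, 2.303, 0.0]
force: [-0.5, 1.3, 0.1]
opening: 0.0697
gripper_force: 0.0
```

```bash
python3 - <<'E'
from h import *
p,M,s=pose();print(p,s['t'],inc((.508,-.3),.031,.075))
d=read_camera("wrist");d["T"]=np.array(d["T"])
for col in('blue','green'):
  for s,e in blobs(d,col,amin=200):print(col,s,np.round(e[0],1),np.round(ray(d,*e[0],.0425),4))
c=read_camera("top");c["T"]=np.array(c["T"])
for k in('yellow','red','blue','green'):
  for s,e in blobs(c,k):
    if s[3]>14:print(k,s,np.round(e[0],1),np.round(ray(c,*e[0],.0425),4))
E
```

```text
[ 0.50881086 -0.30053978  0.27037814] 14.875 [0.0029, -0.0039, 0.3619, 0.0, -0.0, -0.0001]
blue [248, 191, 17, 42, 629] [256.2 211.5] [ 0.4681 -0.2943  0.0425]
blue [282, 195, 71, 67, 1414] [316.9 228.1] [ 0.5095 -0.303   0.0425]
green [281, 80, 78, 80, 1788] [320.  119.2] [ 0.5061 -0.2314  0.0425]
green [243, 96, 18, 48, 788] [251.8 118.8] [ 0.464  -0.2343  0.0425]
yellow [193, 199, 22, 23, 179] [203.6 209.8] [0.4986 0.1015 0.0425]
yellow [581, 233, 10, 24, 132] [585.3 244.2] [ 0.4113 -0.7011  0.0425]
red [225, 202, 23, 23, 195] [236.  213.1] [0.4902 0.032  0.0425]
blue [229, 72, 11, 16, 107] [234.2  79.2] [0.8016 0.0445 0.0425]
blue [215, 75, 14, 16, 149] [221.2  82.8] [0.7934 0.0742 0.0425]
blue [380, 193, 9, 19, 87] [385.5 202. ] [ 0.5085 -0.2884  0.0425]
blue [217, 264, 23, 21, 109] [203.5 296.1] [0.3191 0.0937 0.0425]
green [350, 196, 19, 21, 94] [358.4 205.2] [ 0.5025 -0.2301  0.0425]
```

{"fn": "arm_command", "kwargs": {
  "increments": [
    [-0.003,-0.003,0.08,0,0,0],
    [-0.003,-0.003,0.19,0,0,0],
    [-0.003,-0.003,0.29,0,0,0],
    [-0.003,-0.003,0.362,0,0,0],
    [-0.003,-0.003,0.362,0,0,0]
  ]
}}

```text
t: 15.6
tool_pos: [0.5078, -0.3, 0.1964]
orientation: [-2.134, -2.302, 0.0]
force: [-0.6, 0.7, 0.9]
opening: 0.0695
gripper_force: 0.0
```

{"fn": "arm_command", "kwargs": {
  "increments": [
    [0,0,0,0,0,0],
    [0,0,0,0,0,0],
    [0,0,0,0,0,0],
    [0,0,0,0,0,0],
    [0,0,0,0,0,0]
  ],
  "fingers": 1
}}

```text
t: 16.23
tool_pos: [0.5084, -0.3008, 0.1985]
orientation: [2.135, 2.303, 0.0]
force: [-1.6, 1.0, 5.7]
opening: 0.0513
gripper_force: 15.0
```

{"fn": "arm_command", "kwargs": {
  "increments": [
    [0,0,-0.15,0,0,0],
    [0,0,-0.32,0,0,0],
    [0.12,0,-0.36,0,0,0],
    [0.35,-0.01,-0.36,0,0,0.02],
    [0.5,-0.02,-0.36,0,0,0.04]
  ]
}}

```text
t: 16.85
tool_pos: [0.4961, -0.1996, 0.2694]
orientation: [-2.278, -2.162, -0.0]
force: [0.6, 0.6, -0.6]
opening: 0.0517
gripper_force: 15.0
```

{"fn": "arm_command", "kwargs": {
  "increments": [
    [0.2,-0.02,0,0,0,0.01],
    [0.4,-0.04,0,0,0,0.022],
    [0.6,-0.06,0,0,0,0.022],
    [0.75,-0.08,0,0,0,0.022],
    [0.8,-0.1,0,0,0,0.022]
  ]
}}

```text
t: 17.48
tool_pos: [0.4842, -0.0389, 0.2694]
orientation: [-2.348, -2.087, 0.0]
force: [-0.3, -0.8, -0.9]
opening: 0.0517
gripper_force: 15.0
```

```bash
python3 - <<'E'
from h import *
p,M,s=pose();print(p,s['opening'],s['gripper_force'],s['t'])
print(inc((.4841,-.0348),.0325,-.12))
d=read_camera("wrist");d["T"]=np.array(d["T"])
for col,z in(('yellow',.0425),('red',.0425),('blue',p[2]-.1995+.0425)):
  for s,e in blobs(d,col,amin=200):print(col,s,np.round(e[0],1),np.round(ray(d,*e[0],z),4))
E
```

```text
[ 0.4842402  -0.03889573  0.26939772] 0.05168609345655143 14.999729543924332 17.475
[0.0202, -0.0029, 0.3495, -0.0002, -0.0001, 0.0008]
yellow [276, 0, 83, 34, 930] [317.1  -1.3] [0.5009 0.095  0.0425]
red [278, 75, 79, 82, 1902] [317.1 115.1] [0.4934 0.0323 0.0425]
blue [97, 67, 71, 84, 1756] [160.2 123.6] [0.4293 0.0371 0.1124]
blue [266, 233, 104, 69, 1933] [317.  277.8] [ 0.4849 -0.0401  0.1124]
```

{"fn": "arm_command", "kwargs": {
  "increments": [
    [0.023,-0.002,0.04,0,0,0.001],
    [0.023,-0.002,0.16,0,0,0.001],
    [0.023,-0.002,0.28,0,0,0.001],
    [0.023,-0.002,0.335,0,0,0.001],
    [0.023,-0.002,0.345,0,0,0.001]
  ]
}}

```text
t: 18.15
tool_pos: [0.4845, -0.0362, 0.1999]
orientation: [-2.353, -2.079, 0.002]
force: [-0.8, 0.6, -0.9]
opening: 0.052
gripper_force: 15.0
```

{"fn": "arm_command", "kwargs": {
  "increments": [
    [0,0,0.003,0,0,0],
    [0,0,0.006,0,0,0],
    [0,0,0.009,0,0,0],
    [0,0,0.012,0,0,0],
    [0,0,0.012,0,0,0]
  ]
}}

```text
t: 18.77
tool_pos: [0.4849, -0.0357, 0.1985]
orientation: [2.353, 2.081, 0.0]
force: [0.8, 0.8, -0.3]
opening: 0.0517
gripper_force: 15.0
```

{"fn": "arm_command", "kwargs": {
  "increments": [
    [0.004,0,0.002,0,0,0],
    [0.004,0,0.004,0,0,0],
    [0.004,0,0.006,0,0,0],
    [0.004,0,0.006,0,0,0],
    [0.004,0,0.006,0,0,0]
  ]
}}

```text
t: 19.4
tool_pos: [0.4851, -0.0353, 0.1984]
orientation: [2.353, 2.081, -0.001]
force: [-6.6, -2.3, 13.9]
opening: 0.0515
gripper_force: 15.0
```

{"fn": "arm_command", "kwargs": {
  "increments": [
    [0,0,0,0,0,0],
    [0,0,0,0,0,0],
    [0,0,-0.05,0,0,0],
    [0,0,-0.2,0,0,0],
    [0,0,-0.36,0,0,0]
  ],
  "fingers": -0.5
}}

```text
t: 20.02
tool_pos: [0.4846, -0.0348, 0.27]
orientation: [-2.353, -2.081, 0.001]
force: [1.3, -0.4, -0.2]
opening: 0.0697
gripper_force: 0.0
```

{"fn": "arm_command", "kwargs": {
  "increments": [
    [-0.2,0.05,0,0,0,-0.02],
    [-0.45,0.11,0,0,0,-0.04],
    [-0.7,0.16,0,0,0,-0.062],
    [-0.9,0.2,0,0,0,-0.062],
    [-0.955,0.212,0,0,0,-0.062]
  ]
}}

```text
t: 20.65
tool_pos: [0.5036, -0.2319, 0.2698]
orientation: [2.142, 2.297, -0.0]
force: [0.2, -0.1, -0.6]
opening: 0.0696
gripper_force: 0.0
```

```bash
python3 - <<'E'
from h import *
p,M,s=pose();print(p,s['t'],inc((.505,-.2305),.031,.075))
d=read_camera("wrist");d["T"]=np.array(d["T"])
for s,e in blobs(d,'green',amin=200):print(s,np.round(e[0],1),np.round(ray(d,*e[0],.0425),4))
E
```

```text
[ 0.50358146 -0.23190026  0.26978724] 20.65 [0.0067, 0.0074, 0.3589, 0.0002, 0.0002, -0.0017]
[248, 190, 17, 42, 640] [256.4 210.1] [ 0.4632 -0.2243  0.0425]
[284, 191, 72, 67, 1367] [319.8 223.8] [ 0.5061 -0.2311  0.0425]
```

{"fn": "arm_command", "kwargs": {
  "increments": [
    [0.005,0.007,0.08,0,0,-0.001],
    [0.005,0.007,0.19,0,0,-0.001],
    [0.005,0.007,0.29,0,0,-0.001],
    [0.005,0.007,0.359,0,0,-0.001],
    [0.005,0.007,0.359,0,0,-0.001]
  ]
}}

```text
t: 21.32
tool_pos: [0.5044, -0.2277, 0.1956]
orientation: [-2.133, -2.302, 0.001]
force: [-0.6, 0.2, -0.1]
opening: 0.0697
gripper_force: 0.0
```

{"fn": "arm_command", "kwargs": {
  "increments": [
    [0,0,0,0,0,0],
    [0,0,0,0,0,0],
    [0,0,0,0,0,0],
    [0,0,0,0,0,0],
    [0,0,0,0,0,0]
  ],
  "fingers": 1
}}

```text
t: 21.95
tool_pos: [0.5054, -0.2289, 0.1983]
orientation: [2.135, 2.302, 0.001]
force: [-0.3, -0.6, 6.2]
opening: 0.0517
gripper_force: 15.0
```

{"fn": "arm_command", "kwargs": {
  "increments": [
    [0,0,-0.15,0,0,0],
    [0,0,-0.32,0,0,0],
    [0.12,-0.01,-0.36,0,0,0.02],
    [0.3,-0.03,-0.36,0,0,0.04],
    [0.45,-0.06,-0.36,0,0,0.062]
  ]
}}

```text
t: 22.58
tool_pos: [0.4858, -0.1387, 0.2693]
orientation: [-2.352, -2.082, -0.0]
force: [-0.6, -0.2, -0.8]
opening: 0.0516
gripper_force: 15.0
```

```bash
python3 - <<'E'
from h import *
p,M,s=pose();print(p,s['opening'],s['gripper_force'],s['t'])
print(inc((.4757,-.1043),.0325,-.12))
E
```

```text
[ 0.48581141 -0.1387385   0.26925793] 0.05163321696621612 14.997586011886597 22.575
[0.1647, -0.0711, 0.3488, -0.0, -0.0001, -0.0006]
```

{"fn": "arm_command", "kwargs": {
  "increments": [
    [0.08,-0.03,0,0,0,0],
    [0.169,-0.071,0,0,0,0],
    [0.169,-0.071,0,0,0,0],
    [0.169,-0.071,0.1,0,0,0],
    [0.169,-0.071,0.2,0,0,0]
  ]
}}

```text
t: 23.2
tool_pos: [0.4766, -0.1052, 0.2293]
orientation: [2.349, 2.084, 0.001]
force: [0.1, -0.3, -1.0]
opening: 0.052
gripper_force: 15.0
```

```bash
python3 - <<'E'
from h import *
p,M,s=pose();print(p,s['opening'],s['gripper_force'],s['t'])
print(inc((.4757,-.1043),.0325,-.12))
d=read_camera("wrist");d["T"]=np.array(d["T"]);cv2.imwrite("pics/w6.png",d["image"][:,:,::-1])
for col,z in(('green',p[2]-.1983+.0425),('blue',.0425),('red',.0425)):
  for s,e in blobs(d,col,amin=200):print(col,s,np.round(e[0],1),np.round(ray(d,*e[0],z),4))
E
```

```text
[ 0.47657763 -0.1051727   0.22929397] 0.051981482490563016 14.999622702598572 23.2
[0.0039, -0.0051, 0.149, 0.0004, 0.0002, 0.0003]
green [266, 234, 103, 68, 1844] [317. 278.] [ 0.4776 -0.106   0.0735]
blue [43, 0, 28, 44, 710] [56.8 20.6] [0.3726 0.022  0.0425]
blue [269, 74, 97, 100, 2761] [317.  123.3] [ 0.4858 -0.0378  0.0425]
red [274, 0, 83, 24, 970] [315.1   6.3] [0.4911 0.0137 0.0425]
```

View pics/w6.png

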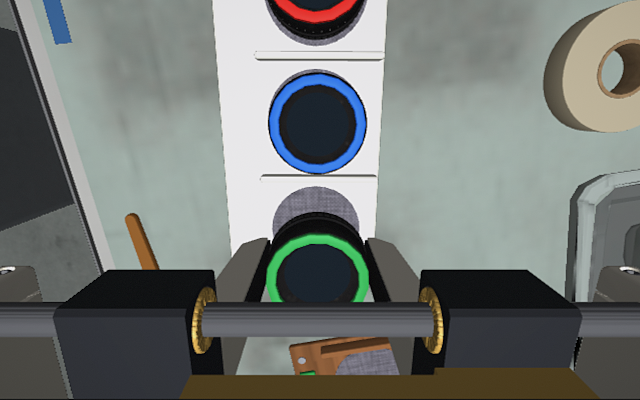

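The green lens is held with its ring at (317,278). Blue is standing in its bay at (317,123), and red is beyond it.

{"fn": "arm_command", "kwargs": {
  "increments": [
    [0.008,-0.004,0.05,0,0,0],
    [0.008,-0.004,0.1,0,0,0],
    [0.008,-0.004,0.135,0,0,0],
    [0.008,-0.004,0.145,0,0,0],
    [0.008,-0.004,0.15,0,0,0]
  ]
}}

```text
t: 23.88
tool_pos: [0.4757, -0.1028, 0.1995]
orientation: [2.35, 2.085, 0.0]
force: [-0.4, -0.9, -0.2]
opening: 0.0521
gripper_force: 15.0
```

{"fn": "arm_command", "kwargs": {
  "increments": [
    [0,0,0.003,0,0,0],
    [0,0,0.006,0,0,0],
    [0,0,0.009,0,0,0],
    [0,0,0.009,0,0,0],
    [0,0,0.009,0,0,0]
  ]
}}

```text
t: 24.5
tool_pos: [0.4757, -0.1028, 0.1983]
orientation: [2.35, 2.085, 0.0]
force: [-3.4, 1.2, 6.7]
opening: 0.0521
gripper_force: 15.0
```

{"fn": "arm_command", "kwargs": {
  "increments": [
    [0,0,0,0,0,0],
    [0,0,0,0,0,0],
    [0,0,-0.05,0,0,0],
    [0,0,-0.2,0,0,0],
    [0,0,-0.36,0,0,0]
  ],
  "fingers": -0.5
}}

```text
t: 25.12
tool_pos: [0.4753, -0.1027, 0.2706]
orientation: [-2.35, -2.085, 0.0]
force: [-0.1, -0.0, 0.5]
opening: 0.0699
gripper_force: 0.0
```

{"fn": "arm_command", "kwargs": {
  "increments": [
    [-0.1,0,-0.1,0,0,0],
    [-0.3,0,-0.2,0,0,0],
    [-0.45,0,-0.3,0,0,0],
    [-0.5,0,-0.4,0,0,0],
    [-0.5,0,-0.5,0,0,0]
  ]
}}

```text
t: 25.75
tool_pos: [0.4633, -0.203, 0.3709]
orientation: [2.351, 2.083, 0.0]
force: [-0.6, -0.7, -0.3]
opening: 0.07
gripper_force: 0.0
```

```bash
python3 - <<'E'
from h import *
p,M,s=pose();print(p,s['t'])
d=read_camera("wrist");d["T"]=np.array(d["T"]);cv2.imwrite("pics/w7.png",d["image"][:,:,::-1])
c=read_camera("top");c["T"]=np.array(c["T"])
g={'yellow':.105,'red':.035,'blue':-.035,'green':-.105}
a=V[1]
for n,cam in(('w',d),('t',c)):
 for k in g:
  for s,e in blobs(cam,k):
    q=ray(cam,*e[0],.0425)
    if s[3]>14 and abs(q[0]-.487)<.03 and -.14<q[1]<.14:
      dv=q[:2]-bay(V,g[k]);print(n,k,s,np.round(q,4),'rack dx,dy mm',np.round(1e3*np.array([dv@[np.cos(a),np.sin(a)],dv@[-np.sin(a),np.cos(a)]]),1))
E
```

```text
[ 0.46332013 -0.20302144  0.37094272] 25.75
w blue [290, 0, 58, 31, 544] [ 0.4853 -0.0424  0.0425] rack dx,dy mm [ 3.  -7.8]
w green [290, 55, 55, 58, 909] [ 0.4764 -0.1057  0.0425] rack dx,dy mm [ 1.7 -1.8]
t yellow [193, 199, 22, 23, 180] [0.4986 0.1015 0.0425] rack dx,dy mm [-1.  -3.4]
t green [290, 209, 22, 22, 163] [ 0.4729 -0.1047  0.0425] rack dx,dy mm [-1.9 -1.2]
```

View pics/w7.png

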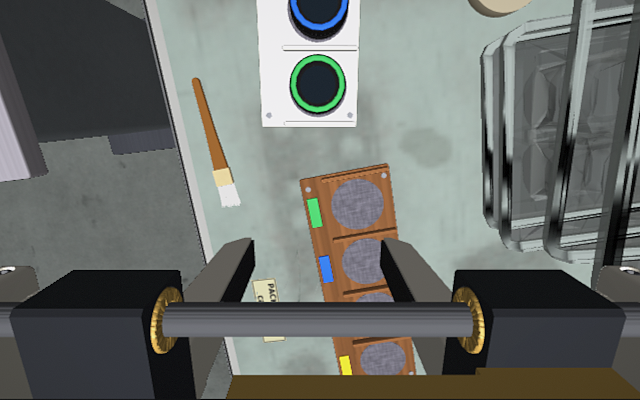

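Green is in the right white bay at (317,84) and the wooden rack is empty. I'll back up for one wide check of the whole row.

{"fn": "arm_command", "kwargs": {
  "increments": [
    [-0.1,0.05,-0.1,0,0,0],
    [-0.2,0.05,-0.2,0,0,0],
    [-0.3,0.05,-0.3,0,0,0],
    [-0.3,0.05,-0.3,0,0,0],
    [-0.3,0.05,-0.3,0,0,0]
  ]
}}

```text
t: 26.48
tool_pos: [0.4663, -0.2622, 0.4282]
orientation: [-2.349, -2.084, 0.0]
force: [-0.1, -0.9, -0.7]
opening: 0.0696
gripper_force: 0.0
```

```bash
cat > chk.py <<'E'
from h import *
import sys
g={'yellow':.105,'red':.035,'blue':-.035,'green':-.105}
for n in("wrist","top"):
    c=read_camera(n);c["T"]=np.array(c["T"]);cv2.imwrite(f"pics/{n}_{sys.argv[1]}.png",c["image"][:,:,::-1])
    h=cv2.cvtColor(c["image"],cv2.COLOR_RGB2HSV);m=cv2.inRange(h,(0,0,185),(180,30,255))
    P=[]
    ps=max(cv2.findContours(cv2.morphologyEx(m,cv2.MORPH_CLOSE,np.ones((5,5))),cv2.RETR_EXTERNAL,cv2.CHAIN_APPROX_NONE)[0],key=cv2.contourArea)
    w=np.array([ray(c,*q,.006)[:2] for q in ps[:,0]],np.float32)*1000
    (cx,cy),sz,ang=cv2.minAreaRect(w);b=cv2.boxPoints(((cx,cy),sz,ang))
    e=max([b[1]-b[0],b[2]-b[1]],key=np.linalg.norm);e=e*np.sign(e[1])/np.linalg.norm(e);f=np.array([e[1],-e[0]])
    ctr=np.array([cx,cy])+9*f   # bay line is 9 mm beyond the plate's middle
    print(n,'plate',np.round(sz,1),'centre',np.round(ctr,1),'yaw',round(float(np.arctan2(-e[0],e[1])),4))
    for k in g:
        for s,el in blobs(c,k):
            q=ray(c,*el[0],.0425)[:2]*1000
            if s[3]>14 and abs(q[0]-487)<35 and abs(q[1])<150:
                d=q-ctr;print(k,s,np.round(q,1),'err x,y',np.round([d@f,d@e-g[k]*1000],1))
E
python3 chk.py a
```

```text
wrist plate [199.4 434.7] centre [ 591.7 -213.1] yaw 0.5612
green [285, 2, 47, 53, 742] [ 476.4 -106.1] err x,y [-40.7 256.9]
top plate [654.8 923.8] centre [ 571.8 -154.7] yaw 1.5493
yellow [193, 200, 23, 22, 184] [498.1 101.2] err x,y [254.3 -25.9]
red [225, 203, 23, 22, 197] [489.9  31.9] err x,y [184.8  50.8]
blue [258, 205, 18, 21, 88] [484.6 -35.2] err x,y [117.6 124.7]
```

View pics/wrist_a.png

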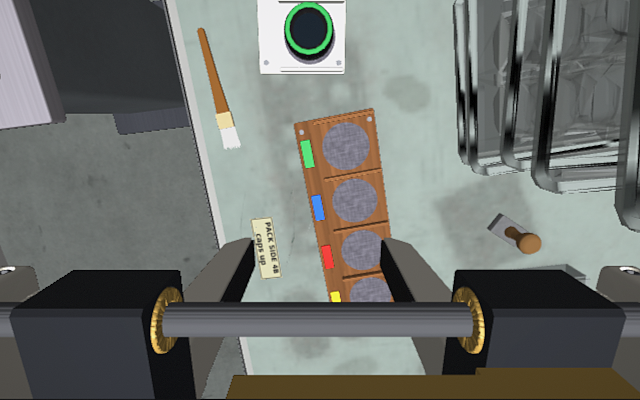

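{"fn": "arm_command", "kwargs": {
  "increments": [
    [0.25,-0.03,-0.03,0,0,0],
    [0.5,-0.05,-0.05,0,0,0],
    [0.8,-0.08,-0.1,0,0,0],
    [1.0,-0.1,-0.15,0,0,0],
    [1.0,-0.1,-0.15,0,0,0]
  ]
}}

```text
t: 27.2
tool_pos: [0.4703, -0.059, 0.4598]
orientation: [2.345, 2.09, 0.001]
force: [0.3, -0.5, -0.3]
opening: 0.0693
gripper_force: 0.0
```

```bash
python3 - <<'E'
s=open('chk.py').read()
s=s.replace("    P=[]\n","""    box=np.array([[.405,-.17],[.545,-.17],[.575,.165],[.435,.165]]);Ti=np.linalg.inv(c["T"])
    k=Ti[:3,:3]@np.c_[box,[.006]*4].T+Ti[:3,3:];uv=np.c_[k[0]/k[2]*c["fx"]+c["cx"],k[1]/k[2]*c["fy"]+c["cy"]]
    roi=np.zeros_like(m);cv2.fillConvexPoly(roi,uv.astype(np.int32),255);m&=roi
""")
open('chk.py','w').write(s)
E
python3 chk.py b
```

```text
wrist plate [290.1 140.5] centre [498.3  -3.8] yaw -0.0871
yellow [306, 4, 44, 49, 676] [501.8 101.3] err x,y [-5.6  0. ]
red [306, 73, 42, 45, 601] [493.4  31.8] err x,y [-8. -0.]
blue [307, 136, 40, 40, 511] [485.7 -38.1] err x,y [-9.6 -0.3]
green [306, 191, 38, 36, 407] [ 476.4 -104.8] err x,y [-13.    2.4]
top plate [107.9  97.9] centre [476.7 -89.3] yaw -0.1214
blue [272, 206, 9, 19, 78] [484.5 -50.6] err x,y [ 3.1 74.4]
green [290, 209, 22, 23, 167] [ 472.7 -104.7] err x,y [-2.1 89.3]
```

View pics/wrist_b.png

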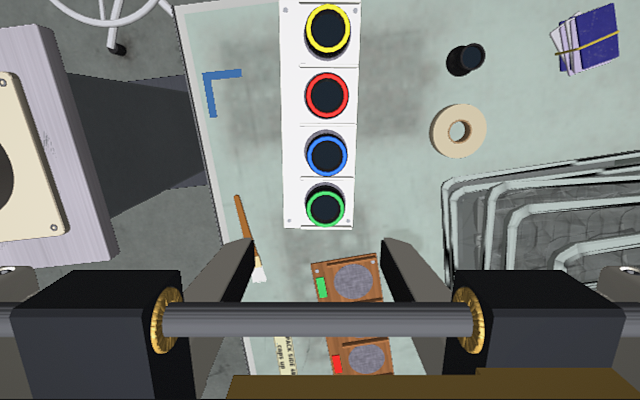

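The row order is yellow, red, blue, green at v = 28, 95, 156, 208, all upright in their bays. I'll check each lens's centring against the strips on either side.

```bash
python3 - <<'E'
from h import *
c=read_camera("wrist");c["T"]=np.array(c["T"])
g=cv2.cvtColor(c["image"],cv2.COLOR_RGB2GRAY).astype(int)
for u in(300,354): 
    print(u)
    for a,b in((58,74),(116,132),(170,186),(220,236)):
        print([(v,int(g[v,u-3:u+4].mean())) for v in range(a,b)])
for y in(.07,0,-.07,-.14):
    Ti=np.linalg.inv(c["T"])
    for xx in(-.02,.03):
      for yo in(.002,-.002):
        p=np.r_[bay((V[0]+[.001,-.0005],V[1]),y+yo)+xx*np.array([np.cos(.12),-np.sin(.12)]),.0155]
        k=Ti[:3,:3]@p+Ti[:3,3];print(y,xx,yo,np.round([k[0]/k[2]*c["fx"]+c["cx"],k[1]/k[2]*c["fy"]+c["cy"]],1))
E
python3 - <<'E'
import cv2
i=cv2.imread('pics/wrist_b.png')[0:240,270:370];cv2.imwrite('pics/z.png',cv2.resize(i,(250,600),interpolation=cv2.INTER_CUBIC))
E
```

```text
300
[(58, 241), (59, 242), (60, 240), (61, 235), (62, 240), (63, 238), (64, 211), (65, 203), (66, 247), (67, 242), (68, 242), (69, 242), (70, 242), (71, 242), (72, 242), (73, 242)]
[(116, 243), (117, 243), (118, 243), (119, 241), (120, 234), (121, 242), (122, 243), (123, 237), (124, 227), (125, 244), (126, 243), (127, 243), (128, 243), (129, 243), (130, 242), (131, 243)]
[(170, 243), (171, 243), (172, 244), (173, 242), (174, 204), (175, 212), (176, 242), (177, 237), (178, 231), (179, 244), (180, 243), (181, 243), (182, 243), (183, 243), (184, 243), (185, 243)]
[(220, 243), (221, 244), (222, 244), (223, 215), (224, 195), (225, 227), (226, 237), (227, 197), (228, 166), (229, 167), (230, 166), (231, 163), (232, 159), (233, 156), (234, 153), (235, 151)]
354
[(58, 242), (59, 243), (60, 237), (61, 217), (62, 245), (63, 245), (64, 230), (65, 179), (66, 250), (67, 244), (68, 243), (69, 243), (70, 243), (71, 243), (72, 243), (73, 243)]
[(116, 232), (117, 230), (118, 230), (119, 231), (120, 223), (121, 202), (122, 226), (123, 220), (124, 208), (125, 225), (126, 223), (127, 222), (128, 222), (1
[... 211 characters left out ...]
9), (185, 208)]
[(220, 189), (221, 189), (222, 187), (223, 184), (224, 162), (225, 167), (226, 179), (227, 176), (228, 153), (229, 154), (230, 154), (231, 155), (232, 159), (233, 163), (234, 168), (235, 170)]
0.07 -0.02 0.002 [309.1  58.6]
0.07 -0.02 -0.002 [309.1  62.2]
0.07 0.03 0.002 [350.6  58.7]
0.07 0.03 -0.002 [350.5  62.3]
0 -0.02 0.002 [309.3 118.7]
0 -0.02 -0.002 [309.3 121.9]
0 0.03 0.002 [348.9 118.8]
0 0.03 -0.002 [348.9 122. ]
-0.07 -0.02 0.002 [309.6 173.5]
-0.07 -0.02 -0.002 [309.6 176.4]
-0.07 0.03 0.002 [347.4 173.5]
-0.07 0.03 -0.002 [347.3 176.5]
-0.14 -0.02 0.002 [309.8 223.6]
-0.14 -0.02 -0.002 [309.8 226.3]
-0.14 0.03 0.002 [346.  223.6]
-0.14 0.03 -0.002 [346.  226.4]
```

View pics/z.png

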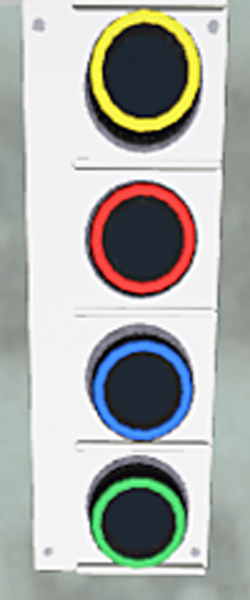

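Measured against the strips, all four lenses are centred to about 1 mm. I'll hand the job in.

```bash
python3 -c "
from plant import *
print(close_job())"
```

```text
the job is handed in; nothing more can be done
None
```

The four lenses now stand upright in the white rack, left to right yellow, red, blue, green (the reverse of the wooden row), each within about 1 mm of centre across its bay, and I handed the job in at about 27 s without moving the tape roll, loupe, stamp or brush.

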